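# Pass the right collar over the plug gauge and into the tray

### The arm

A 6-joint arm with a two-finger parallel gripper is mounted at the origin on the work surface. World frame = base frame: x ahead of the robot, y to its left, z up, the work surface at z = 0. Lengths are in m, angles in rad, forces in N, time in s.
With the tool pointing down it reaches from about 0.4 to 0.825 m from the base axis. Payload 7 kg.
Tool frame: the origin (TCP) lies at the very end of the fingers, on their centre line; the grasp point (between the pads) lies 19 mm behind it; y points along the fingers, z is the direction in which the jaws open and shut, and the axes are right-handed (so a half turn about y gives the same grasp; the last joint's range is limited). The gripper opens to 88 mm and grips with 3 to 60 N. Pads are 19 mm wide; open, the fingers measure 130 mm over their backs; the gripper's body (78 mm by 193 mm) begins 47 mm behind the grasp point.
Start: joints at [-0.91, 0.359, 0.012, 0, -1.224, -0.288], TCP at [0.246, -0.629, 0.227] pointing down, gripper open.
Joint ranges: [-3.07, 3.07], [-1.43, 2.12], [-1.02, 1.25], [-3.03, 1.67], [-3.05, -0], [-3.03, 3.03]. Speed limits (rad/s): [2.39, 2.39, 3.01, 3.14, 3.14, 3.14].

### API

Orientations are given as [roll, pitch, yaw] about the fixed x, y, z axes, in that order (R = Rz(yaw) Ry(pitch) Rx(roll)).
In Python, from station import get_state, grab_frame, job_done, regions_of gives the robot as it stands.
- The arm moves only by the tool drive_tool, never from a script. Its argument "rows" is a list of rows, each a list of 3 entries, a list of its own where there are three numbers: the shift along the world's x, y, z as a fraction of full scale, then the turn about the world's z as a fraction of full scale, then the opening, from 0 (shut) to 1 (fully open). A call has 1 to 12 rows; each row is the pose to reach, as a shift and turn from the pose commanded when the call began; what a row does not reach only later rows make up. Full scale, the value 1, is 30 cm for a shift and 90 degrees for a turn. A row lasts 1/10 s, in which the tool goes at most 50 mm and 8.59 degrees, less where a joint would pass 70% of its speed; a pose out of reach is approached as far as the arm can. A call with a number of a shift or a turn outside -1 to 1 is refused whole. A call with a gripper value outside its range is refused whole. The fingers move at their own pace and stop on an object; "newtons" is the grip in N (left out, the last holds). Time passes only in rows, so rows that repeat a pose let the fingers close. It gives the time, the measured TCP pose, the force and the opening at its end, in the units of the state.
- get_state(): the state, without advancing time (a new reading comes with each control period).
- grab_frame(name): name is "scene" or "side" or "wrist"; returns a dict with "img" (480x640x3 uint8, blue, green, red), "fx", "fy", "cx", "cy" (pixels), "T" (4x4, takes a point from camera to world coordinates); the wrist camera has in their place "hand_eye" (4x4, takes a point from camera to tool coordinates, whose origin is the TCP and whose axes are the tool frame's). Camera axes: x right, y down, z forward; pixel columns grow to the right and rows downward; lengths in m; the calibration is good to about 2 mm. A picture is of the moment at which its call begins: read the wrist's pose just before it. There is no depth.
- job_done(): hands the job in, once; it reports no verdict.
Trained networks look in a picture, given as the dict that the camera call returned (one of the last four; its "shot" number tells which), for a name from the list of things; names that differ only in an ending like _2 or _b are one class to them, and where a whole thing is asked for, a point or a joint stands for the part that bears it (a point fixed in the world has none). Each returns a list of dicts, best first, with "confidence" (0 to 1); they miss things now and then, are a little off and sometimes report something else, mostly with a low value. They report only what shows in the picture. A call takes as long as a camera call. They do not tell look-alikes from the thing itself.
- regions_of(picture, thing): "pixels" (480x640 bool, what is visible of it) and "box" ([left, top, right, bottom] in pixels, round what is visible of it).
The state is a dict: "t": time; "q": joint angles; "qd": joint speeds; "joint_efforts": joint torques, N m; "eef_pos": TCP position; "ee_rot": TCP orientation; "force": force on the tool from outside, world axes, zero at the start; "moment": the same for the moment, N m; "width": finger opening in m.
Only numpy, scipy, OpenCV 4.12 (cv2) and the standard library are available. Lean on these libraries where they do the work, as an engineer would, in place of code of your own. Each camera call takes 0.05 s, during which the arm holds its last target. There are 200 camera calls.

### The job

Three steel collars on the bench look alike from outside, but only one has the right bore: it slides down over the thin go end of the stepped plug gauge and stops on the no-go step. Try that collar on the gauge, lowering it until it meets the step, then take it off and set it down gently, flat, inside the lipped wooden tray next to the gauge. Leave the collar with the wider bore and the one with the narrower bore where they are.

Things in the scene. Friction and masses are not known exactly. Their poses are not given: they have to be found in the camera images.
- station: Fixed wooden board 150 (x) x 280 (y) x 18 mm; origin: centre of underside, z up. Steel plug gauge, axis at x 0, y +85 mm: foot dia 64 to z 24, no-go end dia 42 to its flat step at z 48, go end dia 30 to z 73, then a cone to dia 10 at the tip, z 86. Tray centred at x 0, y -65 mm: floor at z 18, 120 x 120 mm inside, lips 8 mm thick rise 10 mm above the floor.
- collar_fit_center (a point): Centre (half-way up) of the right collar: plain steel ring flat on the bench, z its axis, outside dia 58 mm, height 36 mm, through bore dia 36 mm, about 0.46 kg. Seated on the gauge's step its centre is 66 mm above the station's origin; lying in the tray, 36 mm.
- collar_slack_center (a point): Centre (half-way up) of a wrong collar: same outside, 58 mm in diameter and 36 mm high, but a wide bore of 48 mm (thin wall). To be left where it is.
- collar_tight_center (a point): Centre (half-way up) of a wrong collar: same outside, 58 mm in diameter and 36 mm high, but a narrow bore of 24 mm (thick wall). To be left where it is.
Things that resemble listed ones, but are neither listed nor needed, are in the scene too. What is shaped like the part that bears collar_fit_center but black or turquoise is not meant.

How it is judged:
By the outcome, as a careful person would: the job done as asked, in the order asked, and still so for the second after the job is handed in, with the robot touching nothing.
It also fails if it takes over 45 s, if anything falls off the work surface, if the arm or the gripper's body presses on something with over 40 N, if the wrist force passes 120 N, or if a joint passes its speed limit or range.

## Working session

There is one attempt and no reset: what is moved stays moved. The work goes in short steps, Python scripts to look and compute and a tool call to move; the robot and the scene stay as the last step left them, time stands still between calls to the robot, and variables do not carry over. Pictures are saved under pics/ and viewed, about 8 in all and at most 12, crops included, and the job is handed in when it is done.

Besides the shell and the picture viewer there is one more tool, called after "Request:" as name(argument=value, ...), one argument or row to a line, values as JSON. drive_tool: Moves the arm, as the interface text tells. Its arguments: {"type":"object","properties":{"rows":{"type":"array"},"newtons":{"type":"number"}},"required":["rows"]}

```bash
mkdir -p pics; cat > h.py <<'E'
import numpy as np, cv2
from station import *
def ray(f,u,v,z,T=None):
    T=f["T"] if T is None else T
    d=T[:3,:3]@np.array([(u-f["cx"])/f["fx"],(v-f["cy"])/f["fy"],1]); o=T[:3,3]
    return o+d*(z-o[2])/d[2]
def proj(f,p,T=None):
    T=f["T"] if T is None else T
    c=np.linalg.inv(T)@np.append(p,1); return f["fx"]*c[0]/c[2]+f["cx"],f["fy"]*c[1]/c[2]+f["cy"]
E
python3 - <<'E'
from h import *
s=get_state();print(s)
for n in("scene","side"):
    f=grab_frame(n);cv2.imwrite(f"pics/{n}0.png",f["img"]);print(n,f["T"].round(3).tolist(),f["fx"])
    for k in("station","collar_fit_center","collar_slack_center","collar_tight_center"):
        for r in regions_of(f,k)[:6]:
            b=r["box"];u,v=(b[0]+b[2])/2,(b[1]+b[3])/2
            print(k,round(r["confidence"],2),[int(x) for x in b],ray(f,u,v,.018).round(3))
E
```

```text
{'t': 0.0, 'q': array([-9.09941483e-01,  3.59396803e-01,  1.10443327e-02, -3.39667070e-04,
       -1.22411614e+00, -2.88062425e-01]), 'qd': array([ 0.00121035,  0.00130789, -0.00027961,  0.00188914,  0.00053551,
        0.00260802]), 'joint_efforts': array([-6.37036428e-04, -5.82716954e+01,  2.93052721e+01,  6.99712291e+00,
        6.82882121e-03, -1.67053158e-04]), 'eef_pos': array([ 0.24560768, -0.628191  ,  0.22561185]), 'ee_rot': array([-1.56910223e+00,  1.68982309e-04,  3.72676883e-01]), 'force': array([-0.00504293, -0.24323288,  0.83650503]), 'moment': array([ 0.0188211 , -0.02054312,  0.00150082]), 'width': 0.08759724694925418}
scene [[0.566, 0.505, -0.651, 1.131], [0.824, -0.353, 0.443, -0.364], [-0.006, -0.788, -0.616, 0.599], [0.0, 0.0, 0.0, 1.0]] 545.1028631677864
station 0.7 [64, 284, 280, 408] [ 0.593 -0.26   0.018]
collar_fit_center 0.97 [345, 274, 383, 319] [0.666 0.017 0.018]
collar_fit_center 0.81 [375, 233, 411, 272] [0.61  0.121 0.018]
collar_fit_center 0.67 [293, 202, 325, 242] [0.456 0.053 0.018]
collar_fit_center 0.58 [308, 244, 342, 283] [0.569 0.012 0.018]
collar_slack_center 0.97 [293, 205, 324, 242] [0.46  0.05  0.018]
collar_tight_center 0.84 [423, 179, 454, 212] [0.528 0.304 0.018]
side [[-0.948, -0.182, 0.261, 0.322], [-0.318, 0.478, -0.819, 0.843], [0.024, -0.859, -0.511, 0.535], [0.0, 0.0, 0.0, 1.0]] 519.7648120742343
station 0.75 [304, 157, 418, 223] [ 0.565 -0.216  0.018]
collar_fit_center 0.96 [316, 226, 344, 256] [0.563 0.025 0.018]
collar_fit_center 0.85 [272, 246, 305, 283] [0.607 0.128 0.018]
collar_slack_center 0.56 [366, 241, 402, 276] [0.452 0.048 0.018]
collar_tight_center 0.69 [281, 318, 320, 361] [0.519 0.304 0.018]
collar_tight_center 0.5 [303, 155, 418, 224] [ 0.566 -0.219  0.018]
```

View pics/scene0.png

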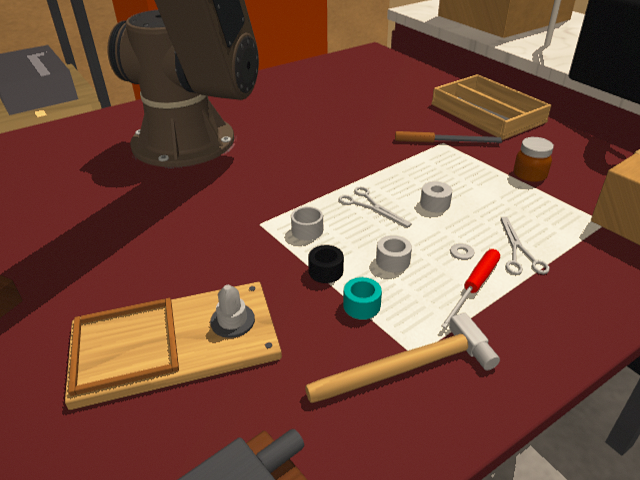

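View pics/side0.png

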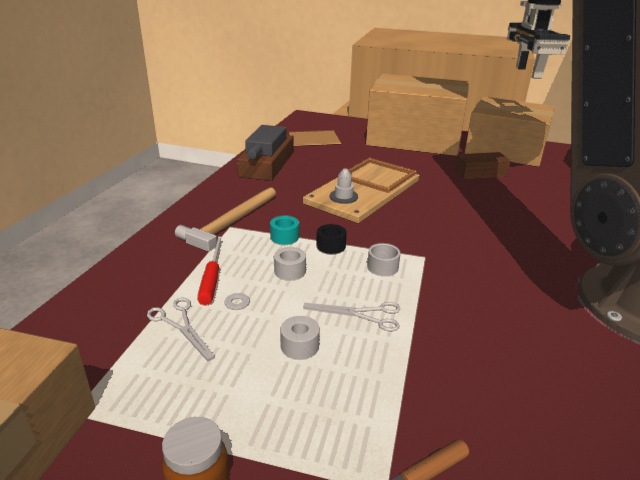

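The scene picture shows the wide-bore steel collar at (307,222), the right one at (393,254) and the narrow one at (436,197). The black one at (326,264) and the turquoise one at (362,298) are decoys. The gauge is at (231,310) and the tray at (125,345). The side view agrees. Next I fit the poses to the silhouettes.

```bash
cat >> h.py <<'E'
from scipy.optimize import minimize
def circ(x,y,z,d,n=40):
    a=np.linspace(0,2*np.pi,n);return np.c_[x+d/2*np.cos(a),y+d/2*np.sin(a),0*a+z]
COL=np.r_[circ(0,0,-.018,.058),circ(0,0,.018,.058)]
BRD=np.array([[sx*.075,sy*.14,z] for sx in(1,-1) for sy in(1,-1) for z in(0,.018)])
GAU=np.r_[circ(0,.085,.018,.064),circ(0,.085,.024,.064),circ(0,.085,.073,.03),circ(0,.085,.086,.01)]
STA=[BRD,GAU]
def tf(P,x,y,z,a):
    c,s=np.cos(a),np.sin(a);return P@np.array([[c,-s,0],[s,c,0],[0,0,1]]).T+[x,y,z]
def sil(f,parts,T=None):
    m=np.zeros((1920,2560),np.uint8)
    for P in parts:
        q=np.array([proj(f,p,T) for p in P]);q=((q+.5)*4)
        cv2.fillConvexPoly(m,cv2.convexHull(q.astype(np.float32)).round().astype(np.int32),1)
    return cv2.resize(m.astype(np.float32),(640,480),interpolation=cv2.INTER_AREA)
def fit(views,parts,x0,z):  # views: (f,mask,T)
    def cost(v):
        a=v[2] if len(v)>2 else 0
        return sum(1-np.minimum(s,m).sum()/np.maximum(s,m).sum() for f,m,T in views for s in[sil(f,[tf(P,v[0],v[1],z,a) for P in parts],T)])
    st=np.array([x0]+[np.array(x0)+np.eye(len(x0))[i]*(.02 if i<2 else .15) for i in range(len(x0))])
    r=minimize(cost,x0,method="Nelder-Mead",options=dict(initial_simplex=st,xatol=2e-4,fatol=1e-5,maxiter=120))
    return r.x,r.fun/len(views)
def fillm(m): # fill holes
    c,_=cv2.findContours(m.astype(np.uint8),cv2.RETR_EXTERNAL,cv2.CHAIN_APPROX_NONE)
    o=np.zeros(m.shape,np.uint8);cv2.drawContours(o,[max(c,key=cv2.contourArea)],-1,1,-1);return o.astype(np.float32)
def near(f,k,c,T=None):
    u=proj(f,c,T);rs=[(np.hypot((r["box"][0]+r["box"][2])/2-u[0],(r["box"][1]+r["box"][3])/2-u[1]),r) for r in regions_of(f,k)]
    d,r=min(rs,key=lambda t:t[0]);print(k,"off px",round(d,1),round(r["confidence"],2));return fillm(r["pixels"])
E
python3 - <<'E'
from h import *
fs=[grab_frame(n) for n in("scene","side")]
V=[(f,near(f,"station",[.59,-.24,.018]),None) for f in fs]
b=min((fit(V,STA,[.59,-.24,a],0) for a in(-.2,.3)),key=lambda t:t[1]);print("station",b)
for v in V: print(fit([v],STA,b[0],0))
for n,c in(("collar_fit_center",[.608,.124]),("collar_slack_center",[.455,.05]),("collar_tight_center",[.524,.304])):
    V=[(f,near(f,n,c+[.018]),None) for f in fs]; print(n,fit(V,[COL],c,.018),[fit([v],[COL],c,.018) for v in V])
E
```

```text
station off px 15.4 0.66
station off px 9.8 0.71
station (array([ 0.56826673, -0.25145204, -0.29504685]), np.float64(0.044629842042922974))
(array([ 0.5689774 , -0.24953635, -0.30359494]), np.float64(0.025336503982543945))
(array([ 0.56891533, -0.25486661, -0.29355573]), np.float64(0.04662352800369263))
collar_fit_center off px 55.3 0.98
collar_fit_center off px 0.9 0.61
collar_fit_center (array([0.60965045, 0.1216405 ]), np.float64(0.517724871635437)) [(array([0.608, 0.124]), np.float64(1.0)), (array([0.60965045, 0.1216405 ]), np.float64(0.03544968366622925))]
collar_slack_center off px 2.5 0.96
collar_slack_center off px 2.5 0.57
collar_slack_center (array([0.45468086, 0.04860421]), np.float64(0.04809364676475525)) [(array([0.45500038, 0.04892207]), np.float64(0.046477317810058594)), (array([0.45438217, 0.04949131]), np.float64(0.04631996154785156))]
collar_tight_center off px 1.2 0.9
collar_tight_center off px 2.7 0.82
collar_tight_center (array([0.52366063, 0.29858943]), np.float64(0.10228437185287476)) [(array([0.52062775, 0.30144145]), np.float64(0.1261999011039734)), (array([0.52409941, 0.2982129 ]), np.float64(0.07046264410018921))]
```

Request:
drive_tool(
  rows=[
    [[0.15, 0.15, 0.1], 0, 1],
    [[0.3, 0.3, 0.2], 0, 1],
    [[0.45, 0.45, 0.25], 0, 1],
    [[0.6, 0.6, 0.25], 0, 1],
    [[0.75, 0.75, 0.25], 0, 1],
    [[0.9, 0.9, 0.25], 0, 1],
    [[1, 1, 0.25], 0, 1],
    [[1, 1, 0.25], 0, 1],
    [[1, 1, 0.25], 0, 1],
    [[1, 1, 0.25], 0, 1],
    [[1, 1, 0.25], 0, 1],
  ],
  newtons=40,
)

```text
t: 2.1
eef_pos: [0.5464, -0.3278, 0.3013]
ee_rot: [-1.571, 0.0, 0.375]
force: [0.1, -1.2, 0.2]
width: 0.0877
```

```bash
cat >> h.py <<'E'
from scipy.spatial.transform import Rotation as Ro
def wrist():
    s=get_state();f=grab_frame("wrist");T=np.eye(4);T[:3,:3]=Ro.from_euler("xyz",s["ee_rot"]).as_matrix();T[:3,3]=s["eef_pos"]
    return s,f,T@f["hand_eye"]
E
python3 - <<'E'
from h import *
s,f,T=wrist();print(s["t"],s["eef_pos"],s["ee_rot"],T.round(3).tolist())
im=f["img"].copy()
x,y,a=.568,-.251,-.298
for P,c in((circ(0,.085,.024,.064),(0,0,255)),(circ(0,.085,.086,.01),(255,0,0)),(circ(0,.085,.048,.042),(0,255,0)),(BRD[1::2][[0,1,3,2,0]],(255,0,255))):
    q=np.array([proj(f,p,T) for p in tf(P,x,y,0,a)]);cv2.polylines(im,[q.round().astype(np.int32)],False,c,1)
cv2.imwrite("pics/w1.png",im)
try: print(fit([(f,near(f,"station",[x,y,.018],T),T)],STA,[x,y,a],0))
except Exception as e: print(e)
E
```

```text
2.1 [ 0.54636    -0.32778423  0.30134098] [-1.57057134e+00  3.93488857e-04  3.74782991e-01] [[-0.366, 0.899, 0.239, 0.483], [0.931, 0.354, 0.093, -0.352], [-0.001, 0.256, -0.967, 0.46], [0.0, 0.0, 0.0, 1.0]]
station off px 4.9 0.89
(array([ 0.57221221, -0.25107205, -0.30486118]), np.float64(0.13587874174118042))
```

View pics/w1.png

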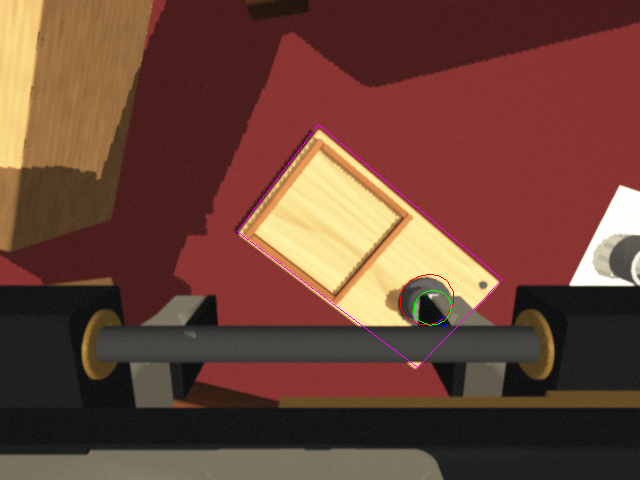

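The wrist view shows the board outline and gauge foot lying on the prediction to about 1 px, with the gauge at (427,300). I go on to the collar.

Request:
drive_tool(
  rows=[
    [[0.06, 0.15, 0], 0, 1],
    [[0.12, 0.3, 0], 0, 1],
    [[0.18, 0.45, 0], 0, 1],
    [[0.24, 0.6, 0], 0, 1],
    [[0.3, 0.75, 0], 0, 1],
    [[0.36, 0.9, -0.1], 0, 1],
    [[0.37, 1, -0.2], 0, 1],
  ],
)

```text
t: 2.9
eef_pos: [0.6586, -0.028, 0.2426]
ee_rot: [-1.572, -0.004, 0.372]
force: [-0.0, -0.2, -0.6]
width: 0.0877
```

Request:
drive_tool(
  rows=[
    [[0, 0.15, -0.08], 0, 1],
    [[0, 0.3, -0.13], 0, 1],
    [[0, 0.45, -0.13], 0, 1],
    [[0, 0.53, -0.13], 0, 1],
    [[0, 0.53, -0.13], 0, 1],
    [[0, 0.53, -0.13], 0, 1],
  ],
)

```text
t: 3.5
eef_pos: [0.6568, 0.1296, 0.2026]
ee_rot: [-1.571, 0.0, 0.372]
force: [0.1, -0.8, 0.6]
width: 0.0878
```

```bash
python3 - <<'E'
from h import *
s,f,T=wrist();print(s["t"],s["eef_pos"],s["ee_rot"])
im=f["img"].copy()
x,y=.6097,.1216
try:
    r=fit([(f,near(f,"collar_fit_center",[x,y,.018],T),T)],[COL],[x,y],.018);print(r)
except Exception as e: print(e)
for z,d,c in((.0,.058,(0,0,255)),(.036,.058,(0,255,0)),(.036,.036,(255,0,0))):
    q=np.array([proj(f,p,T) for p in circ(x,y,z,d)]);cv2.polylines(im,[q.round().astype(np.int32)],False,c,1)
cv2.imwrite("pics/w2.png",im)
E
```

```text
3.5 [0.65681639 0.12957101 0.2026057 ] [-1.57092318e+00  1.38251209e-04  3.72490172e-01]
collar_fit_center off px 3.7 0.88
(array([0.61230293, 0.12137915]), np.float64(0.050996243953704834))
```

View pics/w2.png

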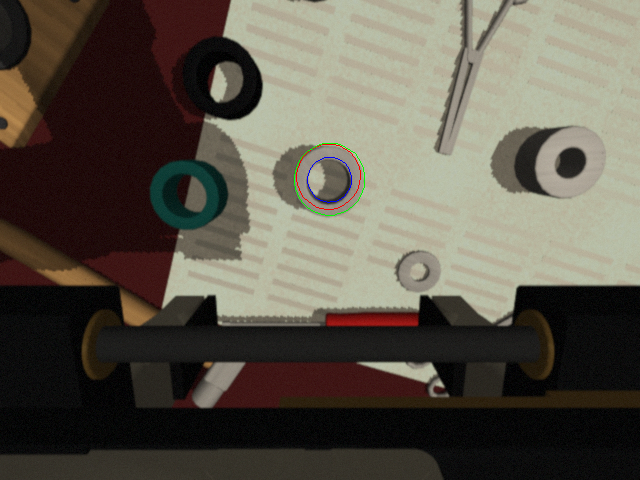

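The bore and outside circles predicted for the 36 mm collar lie on the ring at (330,180), and the neighbours are clear of the fingers. I descend and grip it.

Request:
drive_tool(
  rows=[
    [[-0.152, -0.032, -0.1], 0, 1],
    [[-0.152, -0.032, -0.25], 0, 1],
    [[-0.152, -0.032, -0.4], 0, 1],
    [[-0.152, -0.032, -0.52], 0, 1],
    [[-0.152, -0.032, -0.59], 0, 1],
    [[-0.152, -0.032, -0.64], 0, 1],
    [[-0.152, -0.032, -0.64], 0, 1],
    [[-0.152, -0.032, -0.64], 0, 1],
  ],
)

```text
t: 4.4
eef_pos: [0.6116, 0.1197, 0.0111]
ee_rot: [-1.571, -0.0, 0.372]
force: [0.7, -0.4, -0.3]
width: 0.0878
```

Request:
drive_tool(
  rows=[
    [[0, 0, 0], 0, 0],
    [[0, 0, 0], 0, 0],
    [[0, 0, 0], 0, 0],
    [[0, 0, 0], 0, 0],
    [[0, 0, 0], 0, 0],
    [[0, 0, 0], 0, 0],
  ],
  newtons=40,
)

```text
t: 5.0
eef_pos: [0.6114, 0.121, 0.011]
ee_rot: [-1.571, -0.0, 0.373]
force: [-1.1, -0.1, 4.9]
width: 0.0567
```

Request:
drive_tool(
  rows=[
    [[0, 0, 0.1], 0, 0],
    [[0, 0, 0.25], 0, 0],
    [[0, 0, 0.4], 0, 0],
    [[0, 0, 0.5], 0, 0],
    [[0, -0.14, 0.5], 0, 0],
    [[-0.02, -0.28, 0.5], 0, 0],
    [[-0.03, -0.42, 0.5], 0, 0],
    [[-0.04, -0.56, 0.5], 0, 0],
    [[-0.05, -0.7, 0.5], 0, 0],
    [[-0.06, -0.84, 0.5], 0, 0],
    [[-0.06, -0.97, 0.5], 0, 0],
    [[-0.06, -0.97, 0.5], 0, 0],
  ],
)

```text
t: 6.2
eef_pos: [0.5918, -0.1741, 0.1593]
ee_rot: [-1.57, 0.002, 0.369]
force: [-0.4, -0.1, -4.6]
width: 0.0569
```

Request:
drive_tool(
  rows=[
    [[0, 0, 0], 0, 0],
    [[0, 0, 0], 0, 0],
    [[0, 0, 0], 0, 0],
  ],
)

```text
t: 6.5
eef_pos: [0.5932, -0.1692, 0.1603]
ee_rot: [-1.57, 0.0, 0.374]
force: [-0.3, -0.7, -4.4]
width: 0.0574
```

```bash
python3 - <<'E'
from h import *
s=get_state();p=s["eef_pos"];print(s["t"],p,s["ee_rot"],s["width"])
out=[]
for n in("scene","side"):
    f=grab_frame(n);im=f["img"].copy()
    for z,d,c in((p[2]-.0105,.058,(0,0,255)),(p[2]+.0255,.058,(0,0,255)),(.086,.01,(255,0,0)),(.048,.042,(0,255,0)),(.024,.064,(0,255,0)),(.073,.03,(255,0,0))):
        x,y=(p[:2] if d==.058 else (.593,-.170))
        q=np.array([proj(f,k,f["T"]) for k in circ(x,y,z,d)]);cv2.polylines(im,[(q*16).round().astype(np.int32)],False,c,1,cv2.LINE_AA,4)
    u,v=map(int,proj(f,[.593,-.17,.1]));out.append(cv2.resize(im[v-70:v+80,u-65:u+65],None,fx=3,fy=3,interpolation=cv2.INTER_CUBIC))
cv2.imwrite("pics/g1.png",np.hstack(out))
E
```

```text
6.5 [ 0.59317262 -0.16916999  0.16026562] [-1.57036643e+00  3.81407711e-04  3.73954537e-01] 0.05739271289409968
```

View pics/g1.png

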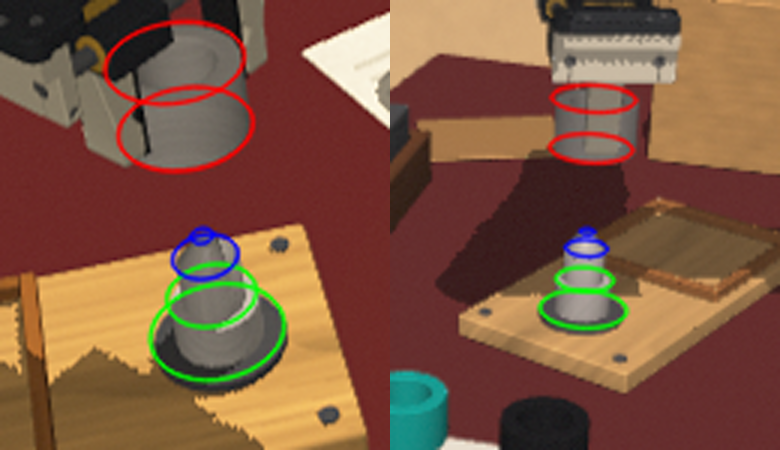

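The picture shows the gauge outline and held collar within about 1 px of the prediction in both cameras, which is about 1.5 mm. I lower it in stages and watch the force.

Request:
drive_tool(
  rows=[
    [[0, 0, -0.1], 0, 0],
    [[0, 0, -0.18], 0, 0],
    [[0, 0, -0.21], 0, 0],
    [[0, 0, -0.24], 0, 0],
    [[0, 0, -0.27], 0, 0],
    [[0, 0, -0.3], 0, 0],
    [[0, 0, -0.3], 0, 0],
    [[0, 0, -0.3], 0, 0],
  ],
)

```text
t: 7.4
eef_pos: [0.5941, -0.1701, 0.0709]
ee_rot: [-1.571, -0.001, 0.373]
force: [3.0, 0.9, -6.4]
width: 0.057
```

Request:
drive_tool(
  rows=[
    [[0, 0, -0.01], 0, 0],
    [[0, 0, -0.02], 0, 0],
    [[0, 0, -0.028], 0, 0],
    [[0, 0, -0.028], 0, 0],
    [[0, 0, -0.028], 0, 0],
  ],
)

```text
t: 7.9
eef_pos: [0.5941, -0.1702, 0.0624]
ee_rot: [-1.571, -0.001, 0.373]
force: [4.9, -0.4, -4.9]
width: 0.057
```

Request:
drive_tool(
  rows=[
    [[0.007, 0, 0], 0, 0],
    [[0.007, 0, -0.006], 0, 0],
    [[0.007, 0, -0.01], 0, 0],
    [[0.007, 0, -0.01], 0, 0],
    [[0.007, 0, -0.01], 0, 0],
  ],
)

```text
t: 8.4
eef_pos: [0.5943, -0.1702, 0.0591]
ee_rot: [-1.57, 0.002, 0.373]
force: [-3.4, 0.6, 1.7]
width: 0.057
```

Request:
drive_tool(
  rows=[
    [[-0.003, 0, -0.003], 0, 0],
    [[-0.003, 0, -0.004], 0, 0],
    [[-0.003, 0, -0.004], 0, 0],
    [[-0.003, 0, -0.004], 0, 0],
  ],
)

```text
t: 8.8
eef_pos: [0.5943, -0.1703, 0.059]
ee_rot: [-1.571, -0.0, 0.373]
force: [-5.0, 2.1, 9.5]
width: 0.0575
```

```bash
python3 - <<'E'
from h import *
s=get_state();p=s["eef_pos"];print(s["t"],p,s["force"],s["moment"])
out=[]
for n in("scene","side"):
    f=grab_frame(n);im=f["img"].copy()
    u,v=map(int,proj(f,[.593,-.17,.07]));out.append(cv2.resize(im[v-60:v+60,u-60:u+60],None,fx=3.3,fy=3.3,interpolation=cv2.INTER_CUBIC))
cv2.imwrite("pics/g2.png",np.hstack(out))
E
```

```text
8.8 [ 0.59432095 -0.17027201  0.05899364] [-4.97062868  2.10648989  9.4779974 ] [ 0.914432    1.81507725 -0.05878896]
```

View pics/g2.png

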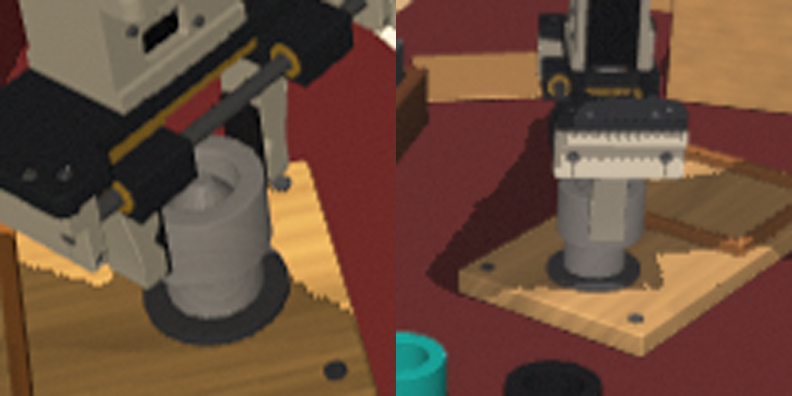

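The picture shows the collar's lower face resting on the step around the go end, and the force is now +9.5 N up, so it is seated. I take it off and go over the tray.

Request:
drive_tool(
  rows=[
    [[0, 0, 0.05], 0, 0],
    [[0, 0, 0.15], 0, 0],
    [[0, 0, 0.25], 0, 0],
    [[0, 0, 0.33], 0, 0],
    [[0, 0, 0.33], 0, 0],
    [[-0.04, -0.12, 0.33], 0, 0],
    [[-0.08, -0.24, 0.33], 0, 0],
    [[-0.12, -0.36, 0.33], 0, 0],
    [[-0.15, -0.478, 0.33], 0, 0],
    [[-0.15, -0.478, 0.25], 0, 0],
    [[-0.15, -0.478, 0.15], 0, 0],
    [[-0.15, -0.478, 0.05], 0, 0],
  ],
)

```text
t: 10.1
eef_pos: [0.5485, -0.3139, 0.0706]
ee_rot: [-1.57, 0.0, 0.371]
force: [0.3, -0.3, -3.4]
width: 0.057
```

Request:
drive_tool(
  rows=[
    [[0, 0, 0], 0, 0],
    [[0, 0, -0.05], 0, 0],
    [[0, 0, -0.09], 0, 0],
    [[0, 0, -0.11], 0, 0],
    [[0, 0, -0.125], 0, 0],
    [[0, 0, -0.132], 0, 0],
    [[0, 0, -0.132], 0, 0],
    [[0, 0, -0.132], 0, 0],
  ],
)

```text
t: 10.9
eef_pos: [0.5498, -0.3137, 0.0339]
ee_rot: [-1.571, -0.001, 0.373]
force: [-0.7, 0.1, -4.0]
width: 0.0566
```

Request:
drive_tool(
  rows=[
    [[0, 0, -0.005], 0, 0],
    [[0, 0, -0.01], 0, 0],
    [[0, 0, -0.013], 0, 0],
    [[0, 0, -0.016], 0, 0],
    [[0, 0, -0.016], 0, 0],
    [[0, 0, -0.016], 0, 0],
  ],
)

```text
t: 11.5
eef_pos: [0.5494, -0.3136, 0.029]
ee_rot: [-1.571, -0.0, 0.373]
force: [-2.3, 1.6, 2.7]
width: 0.0568
```

It is on the floor (force up from -4 to +2.7 N). I open only part way and back off straight up.

Request:
drive_tool(
  rows=[
    [[0, 0, 0], 0, 0.76],
    [[0, 0, 0], 0, 0.76],
    [[0, 0, 0], 0, 0.76],
    [[0, 0, 0], 0, 0.76],
    [[0, 0, 0.03], 0, 0.76],
    [[0, 0, 0.1], 0, 0.76],
    [[0, 0, 0.2], 0, 0.76],
    [[0, 0, 0.35], 0, 0.76],
    [[0, 0, 0.5], 0, 0.76],
    [[0, 0, 0.6], 0, 0.76],
    [[0, 0, 0.6], 0, 0.76],
    [[0, 0, 0.6], 0, 0.76],
  ],
)

```text
t: 12.7
eef_pos: [0.5496, -0.3136, 0.2099]
ee_rot: [-1.572, -0.002, 0.373]
force: [-0.2, 0.7, 0.2]
width: 0.0665
```

```bash
python3 - <<'E'
from h import *
s=get_state();p=s["eef_pos"];print(s["t"],p,s["force"],s["width"])
out=[]
for n in("scene","side"):
    f=grab_frame(n);im=f["img"].copy();out.append(im)
    try: print(n,fit([(f,near(f,"collar_fit_center",[.549,-.313,.036]),None)],[COL],[.549,-.313],.036))
    except Exception as e: print(e)
a,b=out
cv2.imwrite("pics/e.png",np.hstack([cv2.resize(a[150:430,50:470],None,fx=.95,fy=.95),b[130:396,230:630]]))
E
```

```text
12.7 [ 0.54963893 -0.31360427  0.20991362] [-0.1511947   0.7471606   0.17551099] 0.06646409647130892
collar_fit_center off px 1.7 0.85
scene (array([ 0.5479867 , -0.31381564]), np.float64(0.03126406669616699))
collar_fit_center off px 2.0 0.8
side (array([ 0.5465353, -0.3113306]), np.float64(0.05983215570449829))
```

View pics/e.png

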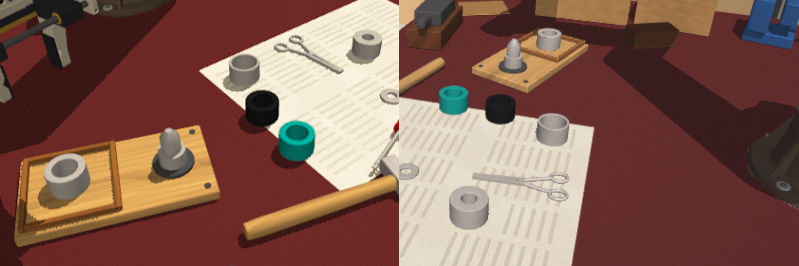

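The picture shows the collar flat in the tray at (67,175), with the other collars where they were and the gripper clear. I hand in.

```bash
python3 -c "
from station import *
print(job_done())"
```

```text
the job is handed in; nothing more can be done
None
```

The 36 mm bore collar was tried on the gauge and now lies flat in the tray. I handed the job in at about 13 s of robot time.

- **On the gauge:** I lowered the collar until it met the no-go step. The force rose from -4.6 N to +9.5 N at the expected height, and the pictures showed it resting on the step. The bore touched the go end lightly on the way down, with at most about 5 N sideways.
- **In the tray:** I set it down with about 7 N of contact. Both cameras then put its centre within about 3 mm of the tray centre, using the known resting height. The pictures showed it upright inside the lips.
- **Left in place:** The wide- and narrow-bore collars and the look-alikes were not touched. At the end the gripper was empty, about 18 cm above where it let the collar go, with near zero force.

One early check disagreed: in the scene picture the network once picked a neighbouring look-alike instead of the right collar. I used the side and wrist views for it instead, and the other position checks agreed to within about 5 mm.

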